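# Re-rack the packing tools in reverse order

### The job

The next packer works from the other end of the row: move the four tools (marker, ball pen, cutter and glue stick) from the coloured rests on the grey tray to the wooden rack, one in each slot, in the reverse order. Seen from the robot, the tool at the left end of the tray goes to the right end of the rack, the second from the left to the second from the right, and so on. Lay each tool lengthwise in its slot, centred across both rails, let go of it, and leave the stamp behind the work standing where it is.

Things in the scene. Friction and masses are not known exactly. Their poses are not given: they have to be found in the camera images.
- marker_center (a point): White marker pen with black cap, 135 mm long, 17 mm wide, 16 mm high, 20 g. Starts lying across the red rest, held by nothing. Point: its centre, half-way up (8 mm above its underside); own y axis along its length, z up at the start. It may be laid either way round.
- pen_center (a point): Slim white ball pen, 145 mm long, 11 mm wide, 9 mm high, 14 g. Starts lying across the green rest, held by nothing. Point: its centre, half-way up (4.5 mm above its underside); own y axis along its length, z up at the start. It may be laid either way round.
- cutter_center (a point): Yellow snap-blade cutter, blade in (not the like one lying far right on the bench), 156 mm long, 23 mm wide, 15 mm high, 72 g. Starts lying across the blue rest, held by nothing. Point: its centre, half-way up (7.5 mm above its underside); own y axis along its length, z up at the start. It may be laid either way round.
- glue_center (a point): White glue stick with orange cap and blue band, round, 112 mm long, 23 mm diameter, 35 g. Starts lying across the yellow rest, held by nothing. Point: its centre, half-way up (11.5 mm above its underside); own y axis along its length, z up at the start. It may be laid either way round.
- rest_red: Red plastic rest that carries the marker at the start; fixed. 92 x 42 mm, 38 high, on the 6 mm thick tray. Origin: centre of its underside; x along its tool, y along the row (robot's left). Supports at x = +-36 mm (62 mm free between, floor 10 mm above the bench) bear the tool 32 mm above the bench between 14 mm high walls 34 mm apart. The 4 rests stand 62 mm apart along y, in any order.
- rest_green: Green plastic rest that carries the ball pen at the start; fixed. 92 x 42 mm, 38 high, on the 6 mm thick tray. Origin: centre of its underside; x along its tool, y along the row (robot's left). Supports at x = +-36 mm (62 mm free between, floor 10 mm above the bench) bear the tool 32 mm above the bench between 14 mm high walls 34 mm apart. The 4 rests stand 62 mm apart along y, in any order.
- rest_blue: Blue plastic rest that carries the cutter at the start; fixed. 92 x 42 mm, 38 high, on the 6 mm thick tray. Origin: centre of its underside; x along its tool, y along the row (robot's left). Supports at x = +-36 mm (62 mm free between, floor 10 mm above the bench) bear the tool 32 mm above the bench between 14 mm high walls 34 mm apart. The 4 rests stand 62 mm apart along y, in any order.
- rest_yellow: Yellow plastic rest that carries the glue stick at the start; fixed. 92 x 42 mm, 38 high, on the 6 mm thick tray. Origin: centre of its underside; x along its tool, y along the row (robot's left). Supports at x = +-36 mm (62 mm free between, floor 10 mm above the bench) bear the tool 32 mm above the bench between 14 mm high walls 34 mm apart. The 4 rests stand 62 mm apart along y, in any order.
- rack: Wooden comb rack, 110 x 272 mm, 44 high, empty, fixed. Origin: centre of its underside, on the bench; x the way the tools are to lie, y along the row (robot's left). Slots at y = +93, +31, -31, -93 mm, 34 mm wide between dark teeth 12 mm high. Two 10 mm thick rails at x = +-36 mm (62 mm free between, floor 6 mm above the bench) bear the tools' undersides 32 mm above the bench.
- stamp_center (a point): Bystander: wood-handled rubber stamp standing upright on the bench behind the work, to the right, 26 x 50 mm and 74 mm high. Point: its centre, half-way up; z up.
Not all that is in view belongs to the job. Leave any green look-alike of the part that bears glue_center alone. Of the things that look like the part that bears stamp_center, take the one that is farthest from the robot's base at the start.

How it is judged:
By the outcome, as a careful person would: the job done as asked, in the order asked, and still so for the second after the job is handed in, with the robot touching nothing.
It also fails if it takes over 96 s, if anything falls off the work surface, if the arm or the gripper's body presses on something with over 40 N, if the wrist force passes 120 N, or if a joint passes its speed limit or range.

### The arm

A 6-joint arm with a two-finger parallel gripper is mounted at the origin on a cart in front of the work surface, level with it; the furniture and walls round the work are solid. World frame = base frame: x ahead of the robot, y to its left, z up, the work surface at z = 0. Lengths are in m, angles in degrees, forces in N, time in s.
With the tool pointing down it reaches from about 0.4 to 0.825 m from the base axis. Payload 7 kg.
Tool frame: the origin (TCP) lies at the very end of the fingers, on their centre line; the grasp point (between the pads) lies 19 mm behind it; z points along the fingers, y is the line along which they close (so a half turn about z gives the same grasp; the last joint's range is limited). The gripper opens to 88 mm and grips with 3 to 60 N. Pads are 19 mm wide; open, the fingers measure 130 mm over their backs; the gripper's body (78 mm by 193 mm) begins 47 mm behind the grasp point.
Start: joints at [88.585, 20.546, 0.682, 0, -70.136, -16.507], TCP at [0.208, 0.642, 0.227] pointing down, gripper open.
Joint ranges: [-176.03, 176.03], [-82.01, 121.73], [-58.28, 71.71], [-173.87, 95.51], [-174.79, -0.11], [-173.66, 173.66]. Speed limits (degrees/s): [136.94, 136.94, 172.46, 180, 180, 180].

### API

Orientations are given as [roll, pitch, yaw] about the fixed x, y, z axes, in that order (R = Rz(yaw) Ry(pitch) Rx(roll)).
In Python, from plant import r gives the robot as it stands. The module is installed in compiled form; this text tells all that it offers.
- The arm moves only by the tool jog_arm, never from a script. Its arguments are lists of equal length, an entry for each row: "travel": the shift along the tool's x, y, z each as a share of 50 cm, from -1 to 1, a list of three; "dr": the turn, a rotation vector about the tool's x, y, z each as a share of 360 degrees, from -1 to 1, a list of three; "claw": the opening, from 0 (shut) to 1 (fully open). A call has exactly 10 rows; each row is the pose to reach, as a shift and turn from the pose commanded when the call began, along the tool's axes at that moment, turning the shorter way round; what a row does not reach only later rows make up. A row lasts 1/8 s, in which the tool goes at most 62.5 mm and 10.7 degrees, less where a joint would pass 70% of its speed; a pose out of reach is approached as far as the arm can. A call with a number of a shift or a turn outside -1 to 1 is refused whole. A call with a gripper value outside its range is refused whole. The fingers move at their own pace and stop on an object; "newtons" is the grip in N (left out, the last holds). Time passes only in rows, so rows that repeat a pose let the fingers close, or fill a call up. It gives the time, the measured TCP pose, the force, the opening and the grip force at its end, in the units of the state.
- r.get_state(): the state, without advancing time (a new reading comes with each control period).
- r.capture(name): name is "scene" or "top" or "wrist"; returns a dict with "pixels" (480x640x3 uint8, red, green, blue), "range_z" (480x640 float32, m along the optical axis (not along the pixel's ray), 0 where there is no reading), "fx", "fy", "cx", "cy" (pixels), "position" and "attitude" of the camera in the world; the wrist camera has in their place "hand_eye" (4x4, takes a point from camera to tool coordinates, whose origin is the TCP and whose axes are the flange's). Camera axes: x right, y up, looking along -z (the intrinsics and any distortion apply to the point x, -y, -z); pixel columns grow to the right and rows downward; lengths in m; the calibration is good to about 2 mm. The wrist camera is an equidistant fisheye: a pixel r from the principal point sees the ray r / f radians off the axis. A picture is of the moment at which its call begins: read the wrist's pose just before it.
- r.close_job(): hands the job in; it is judged then, once.
Trained networks look in the newest picture that a camera, given by its name, has taken for a name from the list of things; names that differ only in an ending like _2 or _b are one class to them, and where a whole thing is asked for, a point or a joint stands for the part that bears it (a point fixed in the world has none). Each returns a list of dicts, best first, with "conf" (0 to 1); they miss things now and then, are a little off and sometimes report something else, mostly with a low value. They report only what shows in the picture. A call takes as long as a camera call. They do not tell look-alikes from the thing itself.
- r.boxes_of(name, camera): "extent" ([left, top, right, bottom] in pixels, round what is visible of it).
- r.regions_of(name, camera): "pixels" (480x640 bool, what is visible of it) and "extent" ([left, top, right, bottom] in pixels, round what is visible of it).
- r.tip_of(name, camera): "at" ([column, row] in pixels: a listed point, or the origin of a listed thing).
The state is a dict: "time_s": time; "joints": joint angles; "qd": joint speeds; "joint_torque": joint torques, N m; "tcp_pos": TCP position; "eef_rot": TCP orientation; "contact_force": force on the tool from outside, world axes, zero at the start; "moment": the same for the moment, N m; "gripper_width": finger opening in m; "gripper_force": force on a finger pad.
Only numpy, scipy, OpenCV 4.12 (cv2) and the standard library are available. Lean on these libraries where they do the work, as an engineer would, in place of code of your own. Each camera call takes 0.05 s, during which the arm holds its last target. There are 200 camera calls.

## Working session

There is one attempt and no reset: what is moved stays moved. The work goes in short steps, Python scripts to look and compute and a tool call to move; the robot and the scene stay as the last step left them, time stands still between calls to the robot, and variables do not carry over. Pictures are saved under pics/ and viewed, at most 14 in all, crops included, and the job is handed in when it is done.

Besides the shell and the picture viewer there is one more tool, called after ">>>" as name(argument=value, ...), one argument or row to a line, values as JSON. jog_arm: Moves the arm, as the interface text tells. Its arguments: {"type":"object","properties":{"travel":{"type":"array"},"dr":{"type":"array"},"claw":{"type":"array"},"newtons":{"type":"number"}},"required":["travel","dr","claw"]}

```bash
mkdir -p pics; cat > h.py <<'E'
from plant import r
import numpy as np, cv2
from scipy.spatial.transform import Rotation as R
def Ratt(a):
    a=np.array(a,float)
    return a if a.shape==(3,3) else (R.from_euler('xyz',a,degrees=True).as_matrix() if a.size==3 else R.from_quat(a).as_matrix())
def cloud(c):
    v,u=np.mgrid[0:480,0:640]; z=c['range_z']
    p=np.stack([(u-c['cx'])/c['fx']*z,-(v-c['cy'])/c['fy']*z,-z],-1)
    return p@Ratt(c['attitude']).T+np.array(c['position'])
def save(c,n): cv2.imwrite('pics/'+n+'.png',c['pixels'][:,:,::-1])
E
python3 - <<'E'
from h import *
s=r.get_state(); print({k:np.round(v,3).tolist() for k,v in s.items()})
names="marker_center pen_center cutter_center glue_center rest_red rest_green rest_blue rest_yellow rack stamp_center".split()
for cam in ("top","scene"):
    c=r.capture(cam); save(c,cam+"0"); np.savez(cam+"0.npz",**c)
    print(cam,{k:v for k,v in c.items() if k not in("pixels","range_z")})
    P=cloud(c)
    for n in names:
        for d in r.regions_of(n,cam)[:4]:
            m=d['pixels']&(c['range_z']>0)
            if m.sum()<5: continue
            q=P[m]; zz=q[:,2]
            mm=cv2.minAreaRect(q[:,:2].astype(np.float32))
            print(n,round(d['conf'],2),np.round(d['extent']).tolist(),'med',np.round(np.median(q,0),3).tolist(),'rect',np.round(mm[0],3),np.round(mm[1],3),round(mm[2],1),'z95',round(np.percentile(zz,95),3))
E
```

```text
{'time_s': 0.0, 'joints': [88.587, 20.589, 0.635, -0.021, -70.135, -16.507], 'qd': [-0.031, -0.014, 0.144, -0.03, 0.069, -0.058], 'joint_torque': [-0.0, -58.271, 29.306, 6.997, 0.007, -0.0], 'tcp_pos': [0.208, 0.642, 0.226], 'eef_rot': [179.909, -0.006, -17.928], 'contact_force': [-0.083, 0.01, 0.363], 'moment': [0.022, 0.051, -0.048], 'gripper_force': 0.0, 'gripper_width': 0.088}
top {'fx': 450.64915372434365, 'fy': 450.64915372434365, 'cx': 327.2244881432682, 'cy': 241.97075756163034, 'position': array([ 0.40683617, -0.02796865,  0.99366459]), 'attitude': array([  9.82450088,   0.4049071 , -90.88703885])}
marker_center 0.89 [414.0, 228.0, 427.0, 288.0] med [0.537, -0.224, 0.047] rect [ 0.535 -0.229] [0.131 0.024] 3.3 z95 0.05
pen_center 0.79 [392.0, 225.0, 398.0, 286.0] med [0.548, -0.166, 0.04] rect [ 0.549 -0.167] [0.138 0.016] 1.1 z95 0.043
cutter_center 0.84 [356.0, 227.0, 373.0, 301.0] med [0.52, -0.104, 0.041] rect [ 0.529 -0.105] [0.16  0.027] 4.1 z95 0.048
cutter_center 0.4 [440.0, 238.0, 465.0, 278.0] med [0.539, -0.276, 0.012] rect [ 0.541 -0.287] [0.094 0.042] 1.8 z95 0.
[... 1108 characters left out ...]
.0, 250.0, 307.0, 311.0] med [0.496, 0.166, 0.007] rect [0.497 0.171] [0.281 0.114] 84.4 z95 0.043
stamp_center 0.65 [459.0, 161.0, 479.0, 181.0] med [0.725, -0.334, 0.026] rect [ 0.73  -0.339] [0.025 0.05 ] 34.8 z95 0.074
stamp_center 0.6 [420.0, 185.0, 442.0, 202.0] med [0.671, -0.251, 0.022] rect [ 0.674 -0.254] [0.023 0.044] 27.2 z95 0.073
scene {'fx': 593.9596396020942, 'fy': 593.9596396020942, 'cx': 323.154297900962, 'cy': 234.70781646478792, 'position': array([-0.21141539,  0.62169819,  0.90459318]), 'attitude': array([  50.07219676,    0.67715415, -130.03852885])}
glue_center 0.87 [433.0, 236.0, 456.0, 284.0] med [0.369, -0.198, 0.02] rect [ 0.373 -0.21 ] [0.035 0.111] 60.0 z95 0.025
```

View pics/top0.png

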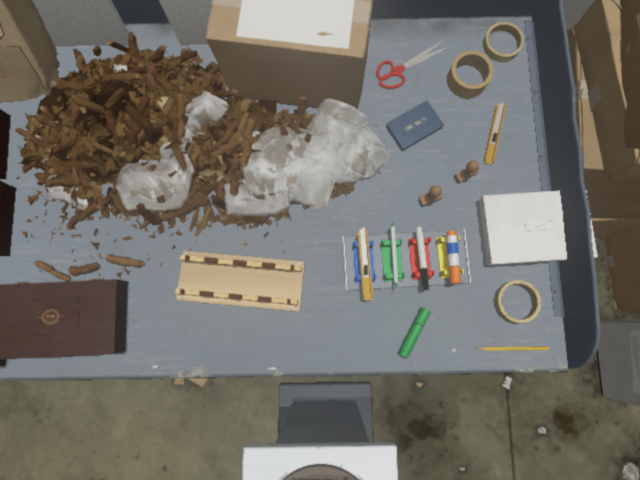

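```bash
python3 - <<'E'
import cv2,numpy as np
from h import *
a=cv2.imread('pics/top0.png')[150:380,160:490]
cv2.imwrite('pics/crop0.png',cv2.resize(a,None,fx=2.4,fy=2.4,interpolation=cv2.INTER_CUBIC))
c=dict(np.load('top0.npz')); P=cloud(c)
# tops of rests / rack: fit rectangles on height band
def rect(mask,l):
    q=P[mask][:,:2].astype(np.float32)
    if len(q)>4: m=cv2.minAreaRect(q); print(l,len(q),np.round(m[0],4),np.round(m[1],4),round(m[2],1))
X,Y,Z=P[...,0],P[...,1],P[...,2]
ok=c['range_z']>0
rect(ok&(Z>.022)&(Z<.06)&(X>.42)&(X<.58)&(Y>0.02)&(Y<.32),'rack>22')
rect(ok&(Z>.037)&(Z<.06)&(X>.42)&(X<.58)&(Y>0.02)&(Y<.32),'rack>37')
for y,z,n in((-.229,.0395,'marker'),(-.167,.0375,'pen'),(-.105,.042,'cutter'),(-.289,.048,'glue')):
    m=ok&(abs(Y-y)<.015)&(Z>z)&(X>.44)&(X<.63)
    q=P[m]; A=np.polyfit(q[:,0],q[:,1],1)
    print(n,len(q),'x',q[:,0].min().round(3),q[:,0].max().round(3),'y@mid',np.polyval(A,.537).round(4),'deg',np.degrees(np.arctan(A[0])).round(1),'ztop',np.percentile(q[:,2],[50,90]).round(3))
for x in (.45,.46,.47,.52,.53,.54): pass
E
```

```text
rack>22 1239 [0.4971 0.1687] [0.2624 0.0821] 83.9
rack>37 465 [0.497  0.1684] [0.2337 0.082 ] 83.9
marker 445 x 0.468 0.603 y@mid -0.2246 deg 3.3 ztop [0.047 0.05 ]
pen 233 x 0.473 0.611 y@mid -0.1667 deg 0.9 ztop [0.04  0.043]
cutter 331 x 0.451 0.601 y@mid -0.1035 deg 1.6 ztop [0.046 0.048]
glue 514 x 0.48 0.592 y@mid -0.2891 deg 1.5 ztop [0.054 0.057]
```

View pics/scene0.png

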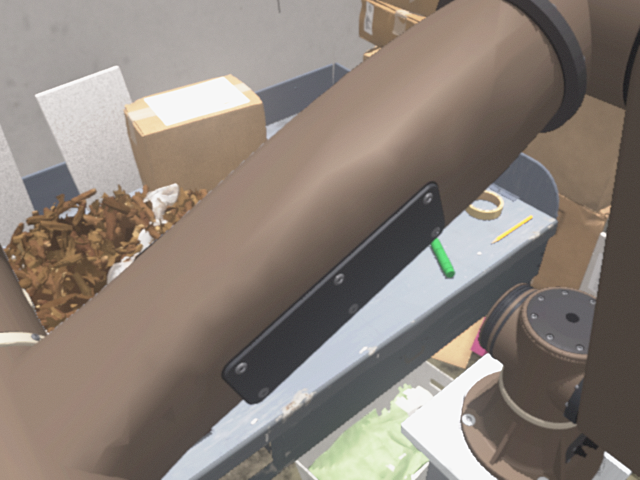

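View pics/crop0.png

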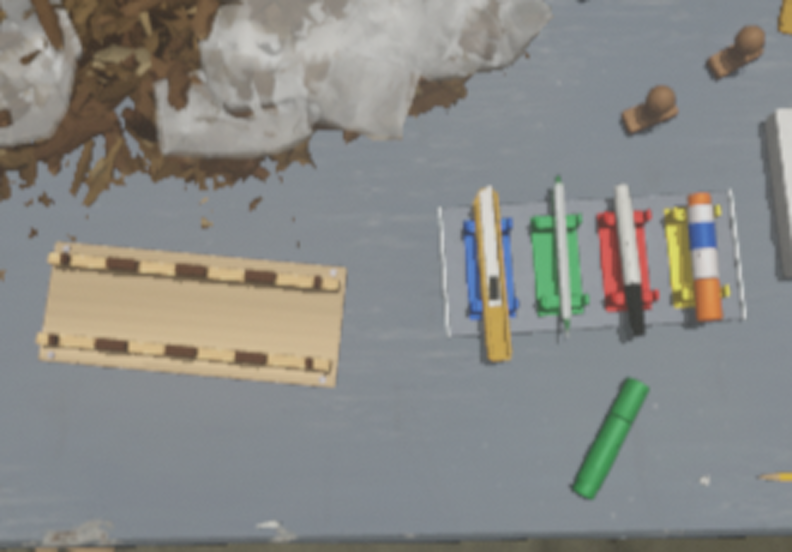

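The pictures show, from robot's left: cutter on blue (364,263), pen on green (394,256), marker on red (421,258) and glue on yellow (453,257). The rack is at (240,280), turned about -6°.

Look-alikes:
- **Cutter:** a second one far right at (495,133), not ours.
- **Glue stick:** a green one at (415,333), not ours.
- **Stamps:** (431,195) and (468,171); the farther one is the named bystander. I'll touch neither.
- **Pencil:** (515,349), not ours.

The close crop confirms these choices.

```bash
cat >> h.py <<'E'
def go(x,y,z,yaw,frm=None):
    s=r.get_state(); p=np.array(s['tcp_pos']); e=s['eef_rot']
    if frm is not None: p=np.array(frm[:3]); e=[180,0,frm[3]]
    M=R.from_euler('xyz',[180,0,e[2]],degrees=True).as_matrix()
    d=M.T@(np.array([x,y,z])-p)
    print('travel',np.round(d/.5,4).tolist(),'drz',round(-(yaw-e[2])/360,4),'rows',int(np.ceil(max(np.linalg.norm(d)/.0625,abs(yaw-e[2])/10.7))))
E
python3 - <<'E'
from h import *
c=dict(np.load('top0.npz')); P=cloud(c); ok=c['range_z']>0
def mz(n,a,b,c0,d): 
    q=P[b:d,a:c0][ok[b:d,a:c0]]; print(n,q.min(0).round(3),q.max(0).round(3))
mz('whitebox',484,195,562,260); mz('darkbox',5,285,115,355); mz('near',130,200,345,330); mz('cut',30,60,380,200)
go(.527,-.1045,.14,2.5)
E
```

```text
whitebox [ 0.527 -0.533 -0.002] [ 0.67  -0.365  0.049]
darkbox [ 0.342  0.413 -0.003] [0.489 0.651 0.062]
near [ 0.387 -0.063 -0.007] [0.68  0.423 0.107]
cut [ 0.649 -0.155 -0.007] [1.039 0.681 0.223]
travel [1.0672, 1.2245, 0.1732] drz -0.0567 rows 14
```

>>> jog_arm(
  travel=[
    [0.65, 0.75, 0.05],
    [0.65, 0.75, 0.05],
    [0.65, 0.75, 0.05],
    [0.65, 0.75, 0.05],
    [0.65, 0.75, 0.05],
    [0.65, 0.75, 0.05],
    [0.65, 0.75, 0.05],
    [0.65, 0.75, 0.05],
    [0.65, 0.75, 0.05],
    [0.65, 0.75, 0.05],
  ],
  dr=[
    [0, 0, -0.0567],
    [0, 0, -0.0567],
    [0, 0, -0.0567],
    [0, 0, -0.0567],
    [0, 0, -0.0567],
    [0, 0, -0.0567],
    [0, 0, -0.0567],
    [0, 0, -0.0567],
    [0, 0, -0.0567],
    [0, 0, -0.0567],
  ],
  claw=[0.45, 0.45, 0.45, 0.45, 0.45, 0.45, 0.45, 0.45, 0.45, 0.45],
  newtons=20,
)

```text
time_s: 2.35
tcp_pos: [0.4018, 0.1854, 0.2019]
eef_rot: [-180.0, -0.0, 2.4]
contact_force: [-0.5, 1.0, -0.4]
gripper_width: 0.0398
gripper_force: 0.0
```

```bash
python3 - <<'E'
from h import *
go(.527,-.1045,.13,2.5)
E
```

```text
travel [0.2256, 0.5898, 0.1438] drz -0.0002 rows 6
```

>>> jog_arm(
  travel=[
    [0.226, 0.59, 0.144],
    [0.226, 0.59, 0.144],
    [0.226, 0.59, 0.144],
    [0.226, 0.59, 0.144],
    [0.226, 0.59, 0.144],
    [0.226, 0.59, 0.144],
    [0.226, 0.59, 0.144],
    [0.226, 0.59, 0.144],
    [0.226, 0.59, 0.144],
    [0.226, 0.59, 0.144],
  ],
  dr=[
    [0, 0, 0],
    [0, 0, 0],
    [0, 0, 0],
    [0, 0, 0],
    [0, 0, 0],
    [0, 0, 0],
    [0, 0, 0],
    [0, 0, 0],
    [0, 0, 0],
    [0, 0, 0],
  ],
  claw=[0.45, 0.45, 0.45, 0.45, 0.45, 0.45, 0.45, 0.45, 0.45, 0.45],
)

```text
time_s: 3.6
tcp_pos: [0.5273, -0.1034, 0.1301]
eef_rot: [-180.0, -0.1, 2.6]
contact_force: [0.4, 0.3, -0.9]
gripper_width: 0.0395
gripper_force: 0.0
```

```bash
cat >> h.py <<'E'
def wcloud():
    s=r.get_state(); c=r.capture('wrist'); T=np.array(c['hand_eye'])
    v,u=np.mgrid[0:480,0:640]; du=(u-c['cx'])/c['fx']; dv=(v-c['cy'])/c['fy']; th=np.hypot(du,dv); 
    k=np.where(th>1e-9,np.tan(np.minimum(th,1.5))/np.maximum(th,1e-9),1); z=c['range_z']
    p=np.stack([du*k*z,-dv*k*z,-z],-1)
    p=p@T[:3,:3].T+T[:3,3]
    M=R.from_euler('xyz',s['eef_rot'],degrees=True).as_matrix()
    return c,p@M.T+np.array(s['tcp_pos']),(z>0)&(th<1.3)
E
python3 - <<'E'
from h import *
go(.527,-.1045,.0205,2.5)
c,P,ok=wcloud(); save(c,'w1'); print(c['hand_eye'])
for n in "cutter_center pen_center marker_center glue_center rest_blue rest_green rest_red rest_yellow rack".split():
    for d in r.regions_of(n,'wrist')[:2]:
        m=d['pixels']&ok; m=cv2.erode(m.astype(np.uint8),np.ones((3,3)))>0
        if m.sum()<10: continue
        q=P[m]; mm=cv2.minAreaRect(q[:,:2].astype(np.float32))
        print(n,round(d['conf'],2),np.round(d['extent']).tolist(),np.median(q,0).round(3),'rect',np.round(mm[0],4),np.round(mm[1],3),round(mm[2],1))
E
```

```text
travel [-0.0008, 0.0021, 0.2192] drz 0.0002 rows 2
[[ 2.36821072e-04  9.66940657e-01  2.55001392e-01  6.81089854e-02]
 [ 9.99999549e-01  5.50032928e-06 -9.49561317e-04 -7.20309463e-04]
 [-9.19572035e-04  2.55001502e-01 -9.66940220e-01 -1.57911882e-01]
 [ 0.00000000e+00  0.00000000e+00  0.00000000e+00  1.00000000e+00]]
cutter_center 0.71 [294.0, 136.0, 330.0, 345.0] [ 0.544 -0.101  0.04 ] rect [ 0.5248 -0.1026] [0.154 0.021] 3.1
cutter_center 0.7 [531.0, 178.0, 569.0, 299.0] [ 0.55  -0.282  0.052] rect [ 0.5442 -0.2859] [0.094 0.02 ] 1.9
pen_center 0.79 [390.0, 128.0, 415.0, 291.0] [ 0.562 -0.164  0.04 ] rect [ 0.5536 -0.1638] [0.115 0.01 ] 1.3
marker_center 0.72 [465.0, 155.0, 496.0, 265.0] [ 0.559 -0.22   0.046] rect [ 0.5592 -0.2211] [0.082 0.014] 4.8
glue_center 0.61 [532.0, 178.0, 571.0, 300.0] [ 0.55  -0.283  0.052] rect [ 0.5444 -0.286 ] [0.093 0.02 ] 2.4
rest_blue 0.77 [280.0, 165.0, 345.0, 295.0] [ 0.533 -0.114  0.01 ] rect [ 0.535 -0.102] [0.085 0.04 ] 2.7
rest_green 0.66 [363.0, 167.0, 434.0, 278.0] [ 0.542 -0.156  0.01 ] rect [ 0.5395 -0.1632] [0.081 0.042] 2.5
rest_green 0.31 [293.0, 135.0, 327.0, 346.0] [ 0.544 -0.101  0.04 ] rect [ 0.5247 -0.1019] [0.154 0.021] 3.0
rest_red 0.61 [438.0, 174.0, 514.0, 265.0] [ 0.548 -0.215  0.01 ] rect [ 0.5455 -0.2247] [0.076 0.041] 3.3
rest_yellow 0.64 [500.0, 180.0, 575.0, 291.0] [ 0.546 -0.279  0.01 ] rect [ 0.5456 -0.2851] [0.08  0.041] 1.2
rack 0.82 [2.0, 194.0, 159.0, 300.0] [0.522 0.112 0.006] rect [0.5037 0.1306] [0.197 0.087] 83.9
```

View pics/w1.png

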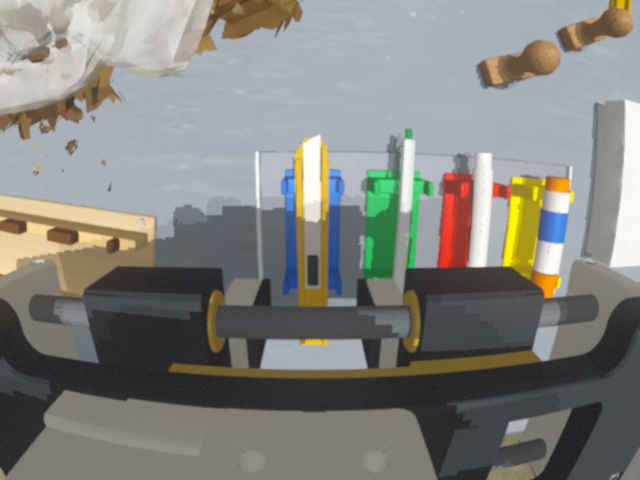

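The wrist view shows the cutter at (312,240) centred between the fingers, and the pen at (405,200) clear of the right finger. I'll go down and grip.

>>> jog_arm(
  travel=[
    [-0.002, 0, 0.12],
    [-0.002, 0, 0.19],
    [-0.002, 0, 0.219],
    [-0.002, 0, 0.219],
    [-0.002, 0, 0.219],
    [-0.002, 0, 0.219],
    [-0.002, 0, 0.219],
    [-0.002, 0, 0.219],
    [-0.002, 0, 0.219],
    [-0.002, 0, 0.219],
  ],
  dr=[
    [0, 0, 0],
    [0, 0, -0.001],
    [0, 0, -0.001],
    [0, 0, -0.001],
    [0, 0, -0.001],
    [0, 0, -0.001],
    [0, 0, -0.001],
    [0, 0, -0.001],
    [0, 0, -0.001],
    [0, 0, -0.001],
  ],
  claw=[0.45, 0.45, 0.45, 0.45, 0.45, 0.1, 0.1, 0.1, 0.1, 0.1],
  newtons=20,
)

```text
time_s: 5.35
tcp_pos: [0.5268, -0.1044, 0.0208]
eef_rot: [180.0, -0.1, 2.9]
contact_force: [-1.4, 1.3, 7.8]
gripper_width: 0.0226
gripper_force: 20.0
```

```bash
python3 - <<'E'
from h import *
s=r.get_state(); y=s['eef_rot'][2]; print(s['tcp_pos'],y)
go(.489,.076,.11,-6)
E
```

```text
[ 0.52677466 -0.10435685  0.02084209] 2.8699926406554206
travel [-0.0574, -0.364, -0.1783] drz 0.0246 rows 4
```

>>> jog_arm(
  travel=[
    [0, 0, -0.1],
    [0, 0, -0.178],
    [-0.02, -0.12, -0.178],
    [-0.04, -0.24, -0.178],
    [-0.0574, -0.364, -0.178],
    [-0.0574, -0.364, -0.178],
    [-0.0574, -0.364, -0.178],
    [-0.0574, -0.364, -0.178],
    [-0.0574, -0.364, -0.178],
    [-0.0574, -0.364, -0.178],
  ],
  dr=[
    [0, 0, 0],
    [0, 0, 0],
    [0, 0, 0.01],
    [0, 0, 0.02],
    [0, 0, 0.0246],
    [0, 0, 0.0246],
    [0, 0, 0.0246],
    [0, 0, 0.0246],
    [0, 0, 0.0246],
    [0, 0, 0.0246],
  ],
  claw=[0.1, 0.1, 0.1, 0.1, 0.1, 0.1, 0.1, 0.1, 0.1, 0.1],
)

```text
time_s: 6.6
tcp_pos: [0.4886, 0.075, 0.109]
eef_rot: [180.0, 0.0, -6.1]
contact_force: [-0.3, 0.5, -0.8]
gripper_width: 0.0227
gripper_force: 20.0
```

```bash
python3 - <<'E'
from h import *
s=r.get_state(); print(s['tcp_pos'],s['eef_rot'][2],s['gripper_width'])
c,P,ok=wcloud(); save(c,'w2')
for n in "cutter_center rack".split():
    for d in r.regions_of(n,'wrist')[:1]:
        m=cv2.erode((d['pixels']&ok).astype(np.uint8),np.ones((3,3)))>0
        q=P[m]; mm=cv2.minAreaRect(q[:,:2].astype(np.float32))
        print(n,round(d['conf'],2),np.median(q,0).round(3),'rect',np.round(mm[0],4),np.round(mm[1],3),round(mm[2],1))
# teeth: dark, z about .044
h=cv2.cvtColor(c['pixels'],cv2.COLOR_RGB2HSV)
m=ok&(P[...,2]>.034)&(P[...,2]<.05)&(h[...,2]<110)&(P[...,0]<.58)&(P[...,0]>.42)&(P[...,1]>0)&(P[...,1]<.33)
n,l,st,_=cv2.connectedComponentsWithStats(m.astype(np.uint8))
for i in range(1,n):
    if st[i,4]>15: print(st[i].tolist(),P[l==i].mean(0).round(4))
E
```

```text
[0.48864841 0.07504486 0.10896626] -6.094192728988503 0.02269526967446581
cutter_center 0.8 [0.525 0.072 0.128] rect [0.5124 0.0733] [0.021 0.103] 84.1
rack 0.59 [0.513 0.172 0.006] rect [0.505  0.1685] [0.272 0.092] 83.9
[156, 195, 35, 15, 112] [0.5337 0.1566 0.039 ]
[100, 199, 12, 13, 78] [0.5384 0.2138 0.0384]
[39, 202, 9, 14, 87] [0.5441 0.2755 0.0385]
[92, 293, 21, 7, 104] [0.472  0.2361 0.0394]
```

View pics/w2.png

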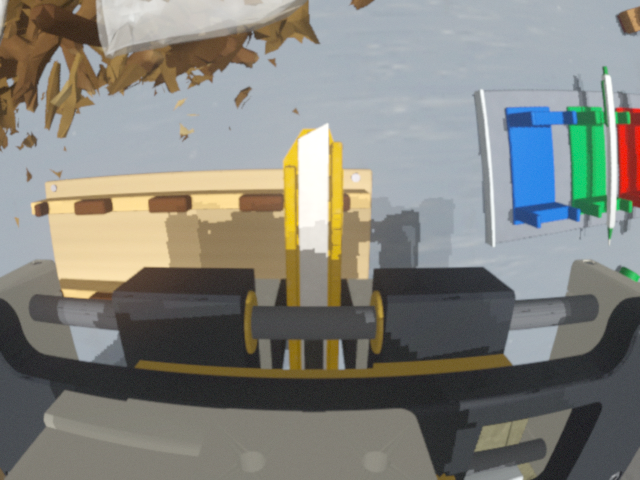

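The cutter hangs in the right-end slot, between the tooth at (262,203) and the end tooth at (347,202). I'll lower it and release.

>>> jog_arm(
  travel=[
    [0, -0.002, 0.08],
    [0, -0.002, 0.14],
    [0, -0.002, 0.165],
    [0, -0.002, 0.175],
    [0, -0.002, 0.175],
    [0, -0.002, 0.175],
    [0, -0.002, 0.175],
    [0, -0.002, 0.175],
    [0, -0.002, 0.175],
    [0, -0.002, 0.175],
  ],
  dr=[
    [0, 0, 0],
    [0, 0, 0],
    [0, 0, 0],
    [0, 0, 0],
    [0, 0, 0],
    [0, 0, 0],
    [0, 0, 0],
    [0, 0, 0],
    [0, 0, 0],
    [0, 0, 0],
  ],
  claw=[0.1, 0.1, 0.1, 0.1, 0.1, 0.1, 0.4, 0.4, 0.4, 0.4],
)

```text
time_s: 8.0
tcp_pos: [0.4887, 0.0769, 0.0216]
eef_rot: [-180.0, -0.0, -6.0]
contact_force: [-0.6, -0.1, -0.4]
gripper_width: 0.0351
gripper_force: 0.0
```

```bash
python3 - <<'E'
from h import *
go(.541,-.166,.11,1.5)
E
```

```text
travel [0.1549, 0.4722, -0.1768] drz -0.0208 rows 5
```

>>> jog_arm(
  travel=[
    [0, 0, -0.12],
    [0, 0, -0.177],
    [0.05, 0.16, -0.177],
    [0.1, 0.32, -0.177],
    [0.155, 0.472, -0.177],
    [0.155, 0.472, -0.177],
    [0.155, 0.472, -0.177],
    [0.155, 0.472, -0.177],
    [0.155, 0.472, -0.177],
    [0.155, 0.472, -0.177],
  ],
  dr=[
    [0, 0, 0],
    [0, 0, 0],
    [0, 0, -0.01],
    [0, 0, -0.02],
    [0, 0, -0.0208],
    [0, 0, -0.0208],
    [0, 0, -0.0208],
    [0, 0, -0.0208],
    [0, 0, -0.0208],
    [0, 0, -0.0208],
  ],
  claw=[0.4, 0.4, 0.4, 0.4, 0.4, 0.4, 0.4, 0.4, 0.4, 0.4],
)

```text
time_s: 9.25
tcp_pos: [0.5411, -0.1647, 0.1103]
eef_rot: [-180.0, -0.0, 1.6]
contact_force: [0.6, -0.7, 0.2]
gripper_width: 0.0352
gripper_force: 0.0
```

```bash
cat >> h.py <<'E'
def look(n,z0,z1,pic,y0,cam_names=True):
    c,P,ok=wcloud(); save(c,pic); s=r.get_state(); print(np.round(s['tcp_pos'],4),s['eef_rot'][2])
    for nm in (n,'rest_green','rest_red','rest_yellow'):
        for d in r.regions_of(nm,'wrist')[:1]:
            m=cv2.erode((d['pixels']&ok).astype(np.uint8),np.ones((3,3)))>0
            if m.sum()<10: continue
            q=P[m]; mm=cv2.minAreaRect(q[:,:2].astype(np.float32))
            print(nm,round(d['conf'],2),np.round(d['extent']).tolist(),'rect',np.round(mm[0],4),np.round(mm[1],3),round(mm[2],1),'x',q[:,0].min().round(3),q[:,0].max().round(3),'y',np.median(q[:,1]).round(4),np.median(q[:,2]).round(4))
    # height based, independent of network
    m=ok&(P[...,2]>z0)&(P[...,2]<z1)&(abs(P[...,1]-y0)<.013)&(P[...,0]>.44)&(P[...,0]<.64)
    q=P[m]; A=np.polyfit(q[:,0],q[:,1],1); print('height',len(q),'x',q[:,0].min().round(3),q[:,0].max().round(3),'y(.54)',np.polyval(A,.54).round(4),'deg',np.degrees(np.arctan(A[0])).round(1))
E
python3 - <<'E'
from h import *
look('pen_center',.035,.046,'w3',-.166)
E
```

```text
[ 0.5411 -0.1648  0.1103] 1.5875974101932924
pen_center 0.85 [303.0, 140.0, 321.0, 347.0] rect [ 0.5424 -0.1646] [0.137 0.01 ] 1.6 x 0.474 0.611 y -0.1648 0.0395
rest_green 0.93 [277.0, 183.0, 345.0, 306.0] rect [ 0.5421 -0.1632] [0.081 0.041] 2.5 x 0.502 0.582 y -0.1582 0.0101
rest_red 0.61 [367.0, 187.0, 441.0, 280.0] rect [ 0.548  -0.2247] [0.07  0.042] 2.4 x 0.513 0.583 y -0.2151 0.0102
rest_yellow 0.83 [447.0, 190.0, 522.0, 269.0] rect [ 0.5552 -0.2856] [0.061 0.042] 1.1 x 0.525 0.586 y -0.2765 0.0101
height 2273 x 0.467 0.612 y(.54) -0.1654 deg 1.5
```

View pics/w3.png

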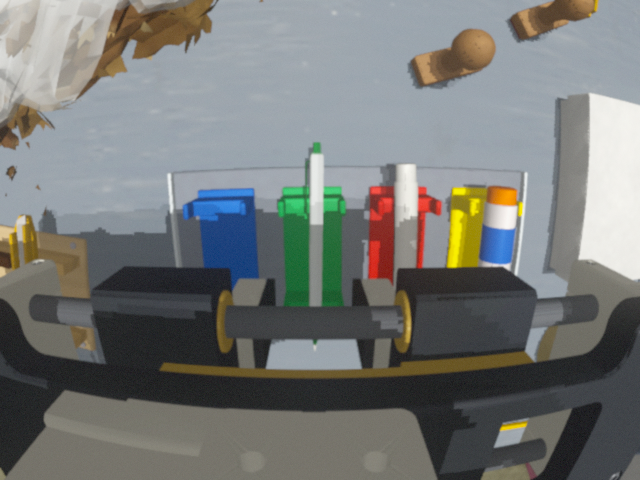

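The pen at (315,220) is centred between the fingers, with its centre at about x = 0.541. Gripping it now.

>>> jog_arm(
  travel=[
    [0, 0, 0.1],
    [0, 0, 0.16],
    [0, 0, 0.185],
    [0, 0, 0.185],
    [0, 0, 0.185],
    [0, 0, 0.185],
    [0, 0, 0.185],
    [0, 0, 0.185],
    [0, 0, 0.185],
    [0, 0, 0.185],
  ],
  dr=[
    [0, 0, 0],
    [0, 0, 0],
    [0, 0, 0],
    [0, 0, 0],
    [0, 0, 0],
    [0, 0, 0],
    [0, 0, 0],
    [0, 0, 0],
    [0, 0, 0],
    [0, 0, 0],
  ],
  claw=[0.4, 0.4, 0.4, 0.4, 0, 0, 0, 0, 0, 0],
  newtons=12,
)

```text
time_s: 10.75
tcp_pos: [0.5415, -0.1659, 0.0183]
eef_rot: [180.0, -0.1, 1.5]
contact_force: [-1.3, 0.9, 6.9]
gripper_width: 0.0092
gripper_force: 12.0
```

```bash
python3 - <<'E'
from h import *
go(.4937,.1377,.11,-6.1)
E
```

```text
travel [-0.0797, -0.6095, -0.1835] drz 0.0211 rows 6
```

>>> jog_arm(
  travel=[
    [0, 0, -0.1],
    [0, 0, -0.18],
    [-0.02, -0.12, -0.184],
    [-0.04, -0.24, -0.184],
    [-0.05, -0.36, -0.184],
    [-0.065, -0.48, -0.184],
    [-0.08, -0.61, -0.184],
    [-0.08, -0.61, -0.184],
    [-0.08, -0.61, -0.184],
    [-0.08, -0.61, -0.184],
  ],
  dr=[
    [0, 0, 0],
    [0, 0, 0],
    [0, 0, 0.01],
    [0, 0, 0.02],
    [0, 0, 0.0211],
    [0, 0, 0.0211],
    [0, 0, 0.0211],
    [0, 0, 0.0211],
    [0, 0, 0.0211],
    [0, 0, 0.0211],
  ],
  claw=[0, 0, 0, 0, 0, 0, 0, 0, 0, 0],
)

```text
time_s: 12.0
tcp_pos: [0.4931, 0.1368, 0.1094]
eef_rot: [180.0, 0.0, -6.2]
contact_force: [0.5, 0.4, 0.2]
gripper_width: 0.009
gripper_force: 12.0
```

```bash
python3 - <<'E'
from h import *
go(.4937,.1377,.0188,-6.1)
c,P,ok=wcloud(); save(c,'w4')
E
```

```text
travel [0.001, -0.002, 0.1812] drz -0.0003 rows 2
```

View pics/w4.png

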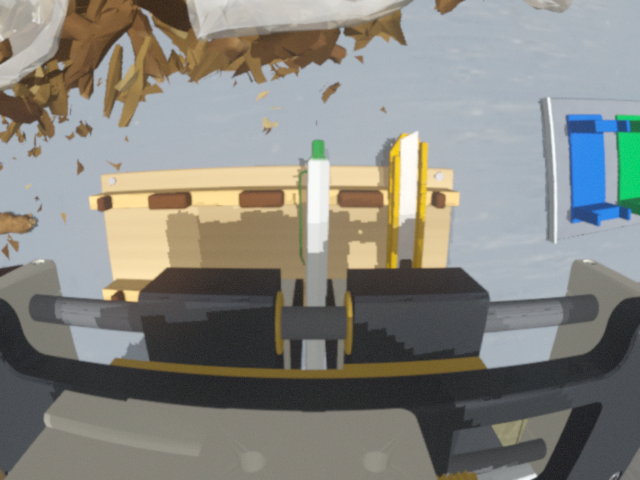

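The cutter lies in the right-end slot at (408,200). The pen at (318,220) is over the second slot, between the teeth at (262,199) and (360,199). Lowering it.

>>> jog_arm(
  travel=[
    [0.001, -0.002, 0.08],
    [0.001, -0.002, 0.14],
    [0.001, -0.002, 0.17],
    [0.001, -0.002, 0.181],
    [0.001, -0.002, 0.181],
    [0.001, -0.002, 0.181],
    [0.001, -0.002, 0.181],
    [0.001, -0.002, 0.181],
    [0.001, -0.002, 0.181],
    [0.001, -0.002, 0.181],
  ],
  dr=[
    [0, 0, 0],
    [0, 0, 0],
    [0, 0, 0],
    [0, 0, 0],
    [0, 0, 0],
    [0, 0, 0],
    [0, 0, 0],
    [0, 0, 0],
    [0, 0, 0],
    [0, 0, 0],
  ],
  claw=[0, 0, 0, 0, 0, 0, 0.3, 0.3, 0.3, 0.3],
)

```text
time_s: 13.3
tcp_pos: [0.4938, 0.1389, 0.0191]
eef_rot: [-180.0, -0.0, -6.1]
contact_force: [0.0, 0.1, 0.2]
gripper_width: 0.0261
gripper_force: 0.0
```

```bash
python3 - <<'E'
from h import *
go(.537,-.2265,.11,3.3)
E
```

```text
travel [0.1638, 0.7175, -0.1818] drz -0.0261 rows 7
```

>>> jog_arm(
  travel=[
    [0, 0, -0.1],
    [0, 0, -0.18],
    [0.03, 0.12, -0.182],
    [0.06, 0.24, -0.182],
    [0.085, 0.36, -0.182],
    [0.11, 0.48, -0.182],
    [0.14, 0.6, -0.182],
    [0.164, 0.7175, -0.182],
    [0.164, 0.7175, -0.182],
    [0.164, 0.7175, -0.182],
  ],
  dr=[
    [0, 0, 0],
    [0, 0, 0],
    [0, 0, -0.01],
    [0, 0, -0.02],
    [0, 0, -0.0261],
    [0, 0, -0.0261],
    [0, 0, -0.0261],
    [0, 0, -0.0261],
    [0, 0, -0.0261],
    [0, 0, -0.0261],
  ],
  claw=[0.3, 0.3, 0.42, 0.42, 0.42, 0.42, 0.42, 0.42, 0.42, 0.42],
)

```text
time_s: 14.55
tcp_pos: [0.5366, -0.2268, 0.1097]
eef_rot: [-180.0, 0.0, 3.2]
contact_force: [-0.1, 0.3, 0.9]
gripper_width: 0.037
gripper_force: 0.0
```

```bash
python3 - <<'E'
from h import *
look('marker_center',.041,.055,'w5',-.2265)
E
```

```text
[ 0.5368 -0.226   0.1099] 3.2846281658545573
rest_green 0.83 [182.0, 173.0, 258.0, 293.0] rect [ 0.542  -0.1635] [0.077 0.043] 2.3 x 0.504 0.581 y -0.1656 0.01
rest_red 0.57 [277.0, 177.0, 349.0, 306.0] rect [ 0.5405 -0.2253] [0.085 0.042] 2.4 x 0.497 0.584 y -0.2349 0.0103
rest_yellow 0.69 [369.0, 177.0, 445.0, 283.0] rect [ 0.5488 -0.2863] [0.074 0.041] 2.2 x 0.511 0.586 y -0.2754 0.0101
height 3782 x 0.467 0.601 y(.54) -0.2242 deg 3.8
```

View pics/w5.png

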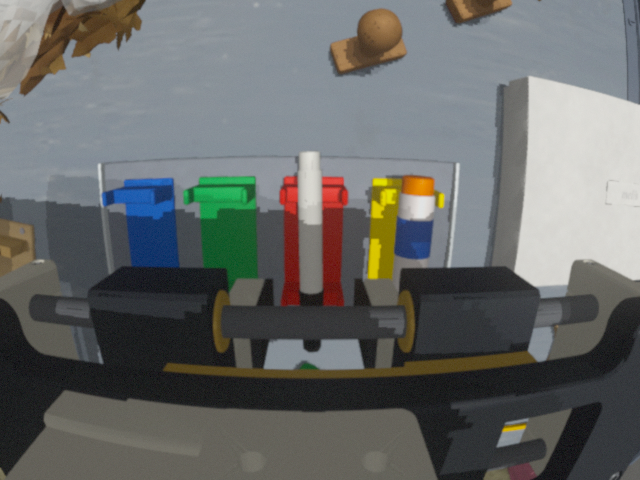

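The marker at (311,240) is slightly left of centre between the fingers, with its centre at about (0.534, -0.2245). The stamps are clear. Gripping.

>>> jog_arm(
  travel=[
    [-0.0055, -0.003, 0.1],
    [-0.0055, -0.003, 0.16],
    [-0.0055, -0.003, 0.178],
    [-0.0055, -0.003, 0.178],
    [-0.0055, -0.003, 0.178],
    [-0.0055, -0.003, 0.178],
    [-0.0055, -0.003, 0.178],
    [-0.0055, -0.003, 0.178],
    [-0.0055, -0.003, 0.178],
    [-0.0055, -0.003, 0.178],
  ],
  dr=[
    [0, 0, -0.001],
    [0, 0, -0.001],
    [0, 0, -0.001],
    [0, 0, -0.001],
    [0, 0, -0.001],
    [0, 0, -0.001],
    [0, 0, -0.001],
    [0, 0, -0.001],
    [0, 0, -0.001],
    [0, 0, -0.001],
  ],
  claw=[0.42, 0.42, 0.42, 0.42, 0, 0, 0, 0, 0, 0],
  newtons=15,
)

```text
time_s: 16.05
tcp_pos: [0.5349, -0.2253, 0.0219]
eef_rot: [180.0, -0.1, 3.7]
contact_force: [-1.0, 2.0, 6.3]
gripper_width: 0.0152
gripper_force: 15.0
```

```bash
python3 - <<'E'
from h import *
go(.5003,.1993,.11,-6.1)
E
```

```text
travel [-0.0148, -0.8519, -0.1761] drz 0.0271 rows 7
```

>>> jog_arm(
  travel=[
    [0, 0, -0.1],
    [0, 0, -0.176],
    [-0.002, -0.12, -0.176],
    [-0.004, -0.24, -0.176],
    [-0.006, -0.36, -0.176],
    [-0.008, -0.48, -0.176],
    [-0.01, -0.6, -0.176],
    [-0.013, -0.72, -0.176],
    [-0.015, -0.852, -0.176],
    [-0.015, -0.852, -0.176],
  ],
  dr=[
    [0, 0, 0],
    [0, 0, 0],
    [0, 0, 0.01],
    [0, 0, 0.02],
    [0, 0, 0.0271],
    [0, 0, 0.0271],
    [0, 0, 0.0271],
    [0, 0, 0.0271],
    [0, 0, 0.0271],
    [0, 0, 0.0271],
  ],
  claw=[0, 0, 0, 0, 0, 0, 0, 0, 0, 0],
)

```text
time_s: 17.3
tcp_pos: [0.4996, 0.2032, 0.1092]
eef_rot: [-180.0, -0.0, -5.9]
contact_force: [-0.8, -0.2, -0.1]
gripper_width: 0.015
gripper_force: 15.0
```

```bash
python3 - <<'E'
from h import *
s=r.get_state(); print(s['tcp_pos'],s['gripper_width'])
go(.5003,.1993,.0222,-6.1)
c,P,ok=wcloud(); save(c,'w6')
E
```

```text
[0.49957532 0.20316161 0.10916328] 0.015000665298247817
travel [0.0022, 0.0075, 0.1739] drz 0.0007 rows 2
```

View pics/w6.png

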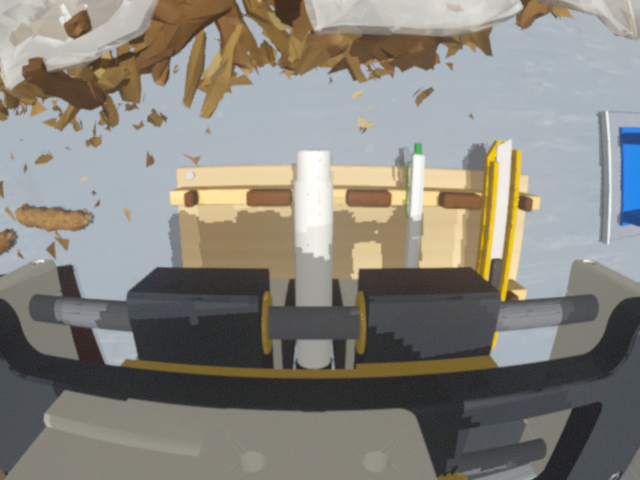

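The pen and cutter are seated at (415,200) and (500,210). The marker at (313,240) is over its slot. The reading still shows settling, so I'll descend partway and check.

>>> jog_arm(
  travel=[
    [0, 0, 0.04],
    [0, 0, 0.09],
    [0, 0, 0.09],
    [0, 0, 0.09],
    [0, 0, 0.09],
    [0, 0, 0.09],
    [0, 0, 0.09],
    [0, 0, 0.09],
    [0, 0, 0.09],
    [0, 0, 0.09],
  ],
  dr=[
    [0, 0, 0],
    [0, 0, 0],
    [0, 0, 0],
    [0, 0, 0],
    [0, 0, 0],
    [0, 0, 0],
    [0, 0, 0],
    [0, 0, 0],
    [0, 0, 0],
    [0, 0, 0],
  ],
  claw=[0, 0, 0, 0, 0, 0, 0, 0, 0, 0],
)

```text
time_s: 18.6
tcp_pos: [0.4997, 0.1995, 0.064]
eef_rot: [180.0, 0.0, -6.1]
contact_force: [-0.7, 1.0, 0.1]
gripper_width: 0.0149
gripper_force: 15.0
```

```bash
python3 - <<'E'
from h import *
go(.5003,.1993,.0222,-6.1)
E
```

```text
travel [0.0012, 0.0002, 0.0837] drz -0.0 rows 1
```

>>> jog_arm(
  travel=[
    [0.001, 0, 0.05],
    [0.001, 0, 0.075],
    [0.001, 0, 0.0835],
    [0.001, 0, 0.0835],
    [0.001, 0, 0.0835],
    [0.001, 0, 0.0835],
    [0.001, 0, 0.0835],
    [0.001, 0, 0.0835],
    [0.001, 0, 0.0835],
    [0.001, 0, 0.0835],
  ],
  dr=[
    [0, 0, 0],
    [0, 0, 0],
    [0, 0, 0],
    [0, 0, 0],
    [0, 0, 0],
    [0, 0, 0],
    [0, 0, 0],
    [0, 0, 0],
    [0, 0, 0],
    [0, 0, 0],
  ],
  claw=[0, 0, 0, 0, 0, 0, 0.36, 0.36, 0.36, 0.36],
)

```text
time_s: 19.85
tcp_pos: [0.5002, 0.1994, 0.0223]
eef_rot: [180.0, 0.0, -6.1]
contact_force: [-0.3, 0.5, 0.7]
gripper_width: 0.0318
gripper_force: 0.0
```

```bash
python3 - <<'E'
from h import *
go(.537,-.288,.11,1.8)
E
```

```text
travel [0.177, 0.9613, -0.1754] drz -0.022 rows 8
```

>>> jog_arm(
  travel=[
    [0, 0, -0.1],
    [0, 0, -0.175],
    [0.022, 0.12, -0.175],
    [0.044, 0.24, -0.175],
    [0.066, 0.36, -0.175],
    [0.088, 0.48, -0.175],
    [0.11, 0.6, -0.175],
    [0.133, 0.72, -0.175],
    [0.155, 0.84, -0.175],
    [0.177, 0.961, -0.175],
  ],
  dr=[
    [0, 0, 0],
    [0, 0, 0],
    [0, 0, -0.01],
    [0, 0, -0.02],
    [0, 0, -0.022],
    [0, 0, -0.022],
    [0, 0, -0.022],
    [0, 0, -0.022],
    [0, 0, -0.022],
    [0, 0, -0.022],
  ],
  claw=[0.36, 0.36, 0.36, 0.46, 0.46, 0.46, 0.46, 0.46, 0.46, 0.46],
)

```text
time_s: 21.1
tcp_pos: [0.537, -0.2898, 0.1099]
eef_rot: [180.0, -0.0, 1.8]
contact_force: [1.3, 0.8, 0.9]
gripper_width: 0.0403
gripper_force: 0.0
```

>>> jog_arm(
  travel=[
    [0, 0, 0],
    [0, 0, 0],
    [0, 0, 0],
    [0, 0, 0],
    [0, 0, 0],
    [0, 0, 0],
    [0, 0, 0],
    [0, 0, 0],
    [0, 0, 0],
    [0, 0, 0],
  ],
  dr=[
    [0, 0, 0],
    [0, 0, 0],
    [0, 0, 0],
    [0, 0, 0],
    [0, 0, 0],
    [0, 0, 0],
    [0, 0, 0],
    [0, 0, 0],
    [0, 0, 0],
    [0, 0, 0],
  ],
  claw=[0.46, 0.46, 0.46, 0.46, 0.46, 0.46, 0.46, 0.46, 0.46, 0.46],
)

```text
time_s: 22.35
tcp_pos: [0.537, -0.2878, 0.1098]
eef_rot: [-180.0, 0.0, 1.8]
contact_force: [0.9, -0.3, 0.5]
gripper_width: 0.0406
gripper_force: 0.0
```

```bash
python3 - <<'E'
from h import *
look('glue_center',.044,.06,'w7',-.288)
E
```

```text
[ 0.537  -0.2878  0.1098] 1.7989939990724426
glue_center 0.97 [299.0, 169.0, 333.0, 346.0] rect [ 0.5357 -0.2894] [0.111 0.022] 1.4 x 0.48 0.591 y -0.2888 0.0531
rest_green 0.82 [100.0, 178.0, 181.0, 268.0] rect [ 0.5474 -0.1625] [0.067 0.046] 3.0 x 0.514 0.581 y -0.1654 0.0099
rest_red 0.98 [183.0, 175.0, 261.0, 290.0] rect [ 0.5447 -0.2261] [0.078 0.041] 2.2 x 0.506 0.584 y -0.2268 0.01
rest_yellow 0.89 [279.0, 173.0, 349.0, 306.0] rect [ 0.5432 -0.288 ] [0.086 0.041] 2.9 x 0.5 0.586 y -0.2739 0.0105
height 4986 x 0.479 0.591 y(.54) -0.289 deg 1.3
```

View pics/w7.png

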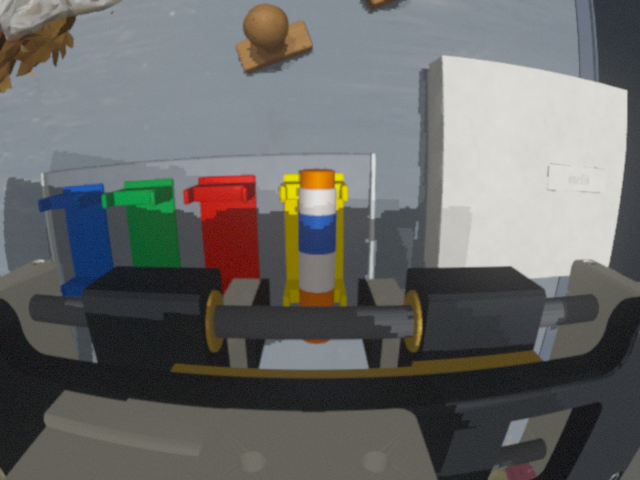

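The glue stick at (317,255) is centred between the fingers, at about (0.5355, -0.289). Gripping it.

>>> jog_arm(
  travel=[
    [-0.003, 0.002, 0.09],
    [-0.003, 0.002, 0.15],
    [-0.003, 0.002, 0.1705],
    [-0.003, 0.002, 0.1705],
    [-0.003, 0.002, 0.1705],
    [-0.003, 0.002, 0.1705],
    [-0.003, 0.002, 0.1705],
    [-0.003, 0.002, 0.1705],
    [-0.003, 0.002, 0.1705],
    [-0.003, 0.002, 0.1705],
  ],
  dr=[
    [0, 0, 0.001],
    [0, 0, 0.001],
    [0, 0, 0.001],
    [0, 0, 0.001],
    [0, 0, 0.001],
    [0, 0, 0.001],
    [0, 0, 0.001],
    [0, 0, 0.001],
    [0, 0, 0.001],
    [0, 0, 0.001],
  ],
  claw=[0.46, 0.46, 0.46, 0.46, 0.1, 0.1, 0.1, 0.1, 0.1, 0.1],
  newtons=15,
)

```text
time_s: 23.85
tcp_pos: [0.5363, -0.2891, 0.0256]
eef_rot: [180.0, -0.1, 1.5]
contact_force: [-0.2, 0.5, 5.7]
gripper_width: 0.0226
gripper_force: 15.0
```

```bash
python3 - <<'E'
from h import *
go(.5071,.261,.11,-6.1)
E
```

```text
travel [-0.0302, -1.1012, -0.1689] drz 0.021 rows 9
```

>>> jog_arm(
  travel=[
    [0, 0, -0.1],
    [0, 0, -0.169],
    [-0.003, -0.12, -0.169],
    [-0.006, -0.24, -0.169],
    [-0.01, -0.36, -0.169],
    [-0.013, -0.48, -0.169],
    [-0.016, -0.6, -0.169],
    [-0.02, -0.72, -0.169],
    [-0.023, -0.84, -0.169],
    [-0.026, -0.95, -0.169],
  ],
  dr=[
    [0, 0, 0],
    [0, 0, 0],
    [0, 0, 0.01],
    [0, 0, 0.02],
    [0, 0, 0.021],
    [0, 0, 0.021],
    [0, 0, 0.021],
    [0, 0, 0.021],
    [0, 0, 0.021],
    [0, 0, 0.021],
  ],
  claw=[0.1, 0.1, 0.1, 0.1, 0.1, 0.1, 0.1, 0.1, 0.1, 0.1],
)

```text
time_s: 25.1
tcp_pos: [0.51, 0.1878, 0.1092]
eef_rot: [-180.0, -0.0, -6.1]
contact_force: [0.7, -0.1, 0.0]
gripper_width: 0.0226
gripper_force: 15.0
```

```bash
python3 - <<'E'
from h import *
go(.5071,.261,.08,-6.1)
E
```

```text
travel [-0.0213, -0.145, 0.0585] drz 0.0001 rows 2
```

>>> jog_arm(
  travel=[
    [-0.0213, -0.145, 0],
    [-0.0213, -0.145, 0],
    [-0.0213, -0.145, 0.0585],
    [-0.0213, -0.145, 0.0585],
    [-0.0213, -0.145, 0.0585],
    [-0.0213, -0.145, 0.0585],
    [-0.0213, -0.145, 0.0585],
    [-0.0213, -0.145, 0.0585],
    [-0.0213, -0.145, 0.0585],
    [-0.0213, -0.145, 0.0585],
  ],
  dr=[
    [0, 0, 0],
    [0, 0, 0],
    [0, 0, 0],
    [0, 0, 0],
    [0, 0, 0],
    [0, 0, 0],
    [0, 0, 0],
    [0, 0, 0],
    [0, 0, 0],
    [0, 0, 0],
  ],
  claw=[0.1, 0.1, 0.1, 0.1, 0.1, 0.1, 0.1, 0.1, 0.1, 0.1],
)

```text
time_s: 26.35
tcp_pos: [0.5077, 0.2589, 0.0798]
eef_rot: [-180.0, -0.0, -6.1]
contact_force: [-0.2, -0.1, -0.9]
gripper_width: 0.0225
gripper_force: 15.0
```

```bash
python3 - <<'E'
from h import *
go(.5071,.261,.0258,-6.1)
c,P,ok=wcloud(); save(c,'w8')
E
```

```text
travel [-0.0016, -0.004, 0.1081] drz -0.0 rows 1
```

View pics/w8.png

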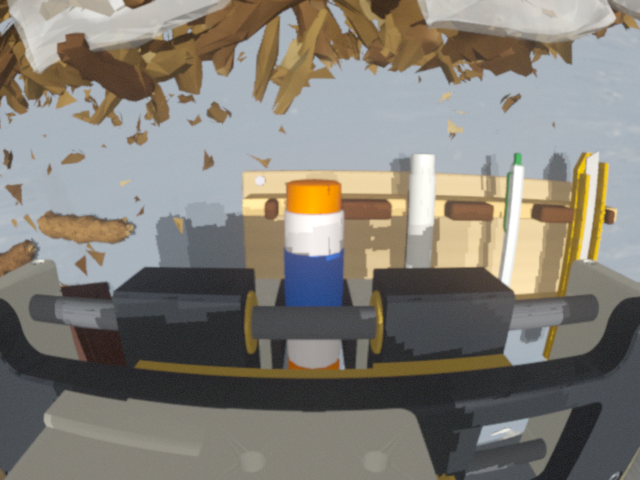

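The marker (420,210), pen (513,210) and cutter (585,215) are seated. The glue stick is between the teeth at (270,208) and (365,209). Lowering and releasing.

>>> jog_arm(
  travel=[
    [-0.0016, -0.004, 0.05],
    [-0.0016, -0.004, 0.09],
    [-0.0016, -0.004, 0.108],
    [-0.0016, -0.004, 0.108],
    [-0.0016, -0.004, 0.108],
    [-0.0016, -0.004, 0.108],
    [-0.0016, -0.004, 0.108],
    [-0.0016, -0.004, 0.108],
    [-0.0016, -0.004, 0.108],
    [-0.0016, -0.004, 0.108],
  ],
  dr=[
    [0, 0, 0],
    [0, 0, 0],
    [0, 0, 0],
    [0, 0, 0],
    [0, 0, 0],
    [0, 0, 0],
    [0, 0, 0],
    [0, 0, 0],
    [0, 0, 0],
    [0, 0, 0],
  ],
  claw=[0.1, 0.1, 0.1, 0.1, 0.1, 0.1, 0.42, 0.42, 0.42, 0.42],
)

```text
time_s: 27.65
tcp_pos: [0.5071, 0.261, 0.0258]
eef_rot: [-180.0, -0.0, -6.1]
contact_force: [-0.0, -0.5, 1.1]
gripper_width: 0.0367
gripper_force: 0.0
```

>>> jog_arm(
  travel=[
    [0, 0, -0.1],
    [0, 0, -0.2],
    [0, 0, -0.3],
    [0, 0, -0.36],
    [0, -0.1, -0.36],
    [0, -0.2, -0.36],
    [0, -0.3, -0.36],
    [0, -0.4, -0.36],
    [0, -0.4, -0.36],
    [0, -0.4, -0.36],
  ],
  dr=[
    [0, 0, 0],
    [0, 0, 0],
    [0, 0, 0],
    [0, 0, 0],
    [0, 0, 0],
    [0, 0, 0],
    [0, 0, 0],
    [0, 0, 0],
    [0, 0, 0],
    [0, 0, 0],
  ],
  claw=[0.42, 0.42, 0.42, 0.42, 0.42, 0.42, 0.42, 0.42, 0.42, 0.42],
)

```text
time_s: 28.9
tcp_pos: [0.5281, 0.4596, 0.2052]
eef_rot: [179.9, 0.0, -6.1]
contact_force: [-0.4, 0.6, -0.3]
gripper_width: 0.0367
gripper_force: 0.0
```

```bash
python3 - <<'E'
from h import *
c=r.capture('top'); a=c['pixels'][150:380,160:490,::-1]
cv2.imwrite('pics/top1.png',cv2.resize(a,None,fx=2.4,fy=2.4,interpolation=cv2.INTER_CUBIC))
P=cloud(c); o=np.array([.497,.1685,0]); Rz=R.from_euler('z',-6.1,degrees=True).as_matrix()
for n in "cutter_center pen_center marker_center glue_center stamp_center".split():
    for d in r.regions_of(n,'top')[:2]:
        m=d['pixels']&(c['range_z']>0)
        if m.sum()<5: continue
        q=(P[m]-o)@Rz; print(n,round(d['conf'],2),np.round(d['extent']),'rack-frame x',q[:,0].min().round(3),q[:,0].max().round(3),'med',np.median(q,0).round(3),'world',np.median(P[m],0).round(3))
E
```

```text
cutter_center 0.89 [272. 244. 289. 318.] rack-frame x -0.075 0.077 med [ 0.001 -0.093  0.041] world [0.488 0.076 0.041]
pen_center 0.8 [248. 250. 257. 309.] rack-frame x -0.058 0.064 med [-0.005 -0.032  0.041] world [0.489 0.137 0.041]
marker_center 0.77 [213. 247. 231. 310.] rack-frame x -0.067 0.067 med [-0.003  0.029  0.046] world [0.498 0.198 0.046]
marker_center 0.57 [381. 241. 407. 281.] rack-frame x 0.028 0.115 med [ 0.072 -0.327  0.012] world [ 0.534 -0.164  0.012]
glue_center 0.82 [185. 246. 202. 301.] rack-frame x -0.055 0.065 med [0.005 0.09  0.053] world [0.511 0.258 0.053]
glue_center 0.62 [400. 307. 432. 362.] rack-frame x -0.129 -0.023 med [-0.078 -0.384  0.022] world [ 0.379 -0.205  0.022]
stamp_center 0.75 [456. 158. 478. 180.] rack-frame x 0.265 0.302 med [ 0.281 -0.476  0.031] world [ 0.726 -0.335  0.031]
stamp_center 0.5 [422. 184. 440. 206.] rack-frame x 0.204 0.243 med [ 0.219 -0.398  0.021] world [ 0.672 -0.251  0.021]
```

View pics/top1.png

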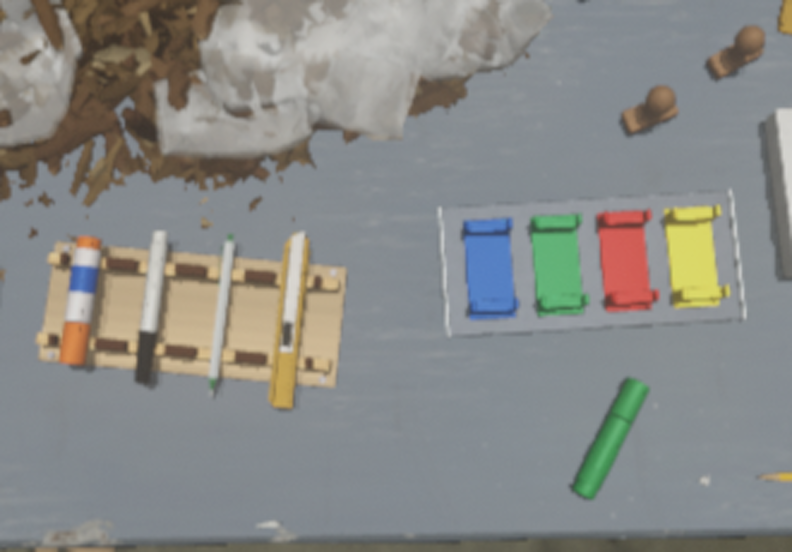

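In the crop the rack reads glue (80,300), marker (152,305), pen (222,312) and cutter (289,320) from left to right. That is the reverse order, with each tool across both rails, and the stamps have not moved.

```bash
python3 -c "
from plant import r
print(r.close_job())"
```

```text
the job is handed in; nothing more can be done
None
```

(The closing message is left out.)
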